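Press a label in the bottle nest with the toggle clamp

TASK

Press the fresh label onto the bottle lying in the wooden nest: slide the bottle along its cradle until its base is fully home against the metal end stop, then swing the toggle clamp's handle over centre so that the rubber foot is locked down on the bottle. Let go and leave it locked, touching nothing, for at least three full seconds; then swing the handle all the way back so that the clamp stands open, with the bottle still home in its cradle. Do not disturb the other things on the bench.

Things in the scene. Friction and masses are not known exactly. Their poses are not given: they have to be found in the camera images.
- nest: Label-press nest fixed to the bench: plywood base 18 mm thick with a wooden V cradle along nest y, a metal end stop at its +y end, a steel toggle clamp on the +x side. Origin on the bench surface, z up. In nest mm: base x -135 to 100, y -140 to 130; cradle centre line x -80, y -115 to 100, planks 50 high, 46 to either side; clamp bracket x -15 to 85, y 7 to 63, 136 high.
- stop_face (a point): Point on the end stop's inner face (facing nest -y), on the lying bottle's axis: nest (-80, 100, 58) mm. The stop plate is 100 mm wide and reaches 100 mm above the bench. The bottle is home when its base touches this face.
- bottle_center (a point): Middle of the bottle's axis, 58 mm up. White plastic bottle with a paper band, 160 mm long, 68 mm diameter over the 112 mm nearest its base, lying in the cradle along nest y. Base at +80 mm on its own y (towards the stop), flat end of the 42 mm wide cap at -80 mm. 0.2 to 0.42 kg, slides with 1 to 7 N. Starts 25 to 65 mm short of the stop; home when 80 mm from stop_face.
- clamp_handle (a joint): Handle angle (rad). 0: all the way back, leaning 1.14 rad from vertical to nest +x, clamp arm upright (220 mm above bench). Grows as the handle swings up towards nest -x; the linked arm then comes down to nest -x onto the bottle. Foot meets bottle at about 0.93, dead centre 1.14 (handle vertical), locked stop 1.21 (leaning 0.07 to -x; stays by itself). Passing centre takes about 4 to 8 N at the grip.
- handle_pivot (a point): The handle's hinge: nest (63.5, 35, 92.5) mm. Its axis is nest y; handle and arm swing in the nest's x-z plane at y = 35 mm.
- handle_grip (a point): Middle of the handle's round black rubber grip, 24 mm diameter, 80 mm long, from 50 to 130 mm from the hinge; this point is 90 mm from the hinge, and moves with the handle.
- clamp_foot: Sprung foot at the end of the clamp arm: a black rubber pad 40 x 44 x 12 mm on a short stem. Its origin is on the arm's centre line, 85 mm from the arm's hinge (nest (5, 35, 125) mm); the pad's pressing face lies 42 mm from there on the side that faces down when clamped. Locked on the bottle it presses with about 7 N.
- amber_jar: Bystander: a standing amber jar 70 mm in diameter, 100 mm high; origin at the centre of its underside.
- tall_bottle: Bystander: a standing white bottle 66 mm in diameter, 150 mm high; origin at the centre of its underside.
- tape_stand: Bystander: a grey tape stand 150 x 60 x 92 mm with a roll of paper tape; origin at the centre of its underside.
Things that resemble listed ones, but are neither listed nor needed, are in the scene too. Leave any purple look-alike of the part that bears bottle_center alone.

How it is judged (in metres and radians):
On the way, in this order (a step that is already met when the one before it is completed fails the run):
1. the bottle is home against the end stop (base within 3 mm), with the clamp still open (y of bottle_center in the frame of stop_face above -0.083 m and value of joint clamp_handle below 0.6 rad), for 0.2 s.
2. the clamp is locked over centre on the home bottle, foot pressing with more than 4 N, the robot touching nothing, for three seconds (2.8 s suffices) (y of bottle_center in the frame of stop_face above -0.083 m and value of joint clamp_handle above 1.17 rad and contact force between clamp_foot and anything else above 4 N and contact force between each of the fingers, the arm and anything else below 0.5 N), for 2.8 s.
At the end, for the whole second after the job is handed in: The bottle lies in the cradle with its base within 3 mm of the end stop and along the cradle within 0.06 rad, and the clamp's handle is back to less than 0.25 rad and at rest (y of bottle_center in the frame of stop_face above -0.083 m and distance between bottle_center and stop_face below 0.084 m and angle between the y axis of bottle_center and the y axis of nest, either way round below 0.06 rad and value of joint clamp_handle below 0.25 rad and velocity of joint clamp_handle below 0.05 rad/s); the robot touches nothing.
It fails at once if a bystander is moved more than 30 mm (distance of any of amber_jar, tall_bottle, tape_stand from where it was at the start of the episode above 0.03 m).
It also fails if it takes over 67 s, if anything falls off the work surface, if the arm or the gripper's body presses on something with over 40 N, if the wrist force passes 120 N, or if a joint passes its speed limit or range.

ROBOT

A 6-joint arm with a two-finger parallel gripper is mounted at the origin on the work surface. World frame = base frame: x ahead of the robot, y to its left, z up, the work surface at z = 0. Lengths are in mm, angles in rad, forces in N, time in s.
With the tool pointing down it reaches from about 325 to 775 mm from the base axis. Payload 9.3 kg.
Tool frame: the origin (TCP) lies on the mounting face of the last link; the fingertips stand 173 mm ahead of it and the grasp point (between the pads) lies 155 mm ahead of it; z points along the fingers, x is the direction in which the jaws open and shut, and the axes are right-handed (so a half turn about z gives the same grasp; the last joint's range is limited). The gripper opens to 85 mm and grips with 20 to 120 N. Pads are 22 mm wide; open, the fingers measure 114 mm over their backs; the gripper's body (76 mm by 85 mm) begins 54 mm behind the grasp point. The pads swing forward as they close: fully open they stand 13 mm farther back than shut.
Start: joints at [1.19, 0.259, 0.021, 1.334, 0, 1.418], TCP at [124.211, 535.788, 404.679] pointing down, gripper open.
Joint ranges: [-3.04, 3.04], [-0.91, 1.82], [-1.04, 1.36], [-1.92, 1.95], [-1.52, 1.45], [-3.14, 3.14]. Speed limits (rad/s): [2.22, 2.22, 2.79, 3.14, 3.14, 3.14].

INTERFACE

Orientations are given as a unit quaternion [w, x, y, z].
In Python, from cell import r, read_camera, camera_info gives the robot as it stands.
- The arm moves only by the tool jog_arm, never from a script. Its argument "rows" is one flat list of numbers, 7 for each row, row after row: the shift along the tool's x, y, z in m, then the turn, a rotation vector about the tool's x, y, z in degrees, then the finger opening in m, from 0 to 0.0854. In form: [dx, dy, dz, wx, wy, wz, grip, dx, dy, dz, wx, wy, wz, grip, ...]. A call has 1 to 12 rows; each row is the pose to reach, as a shift and turn from the pose commanded when the call began, along the tool's axes at that moment; what a row does not reach only later rows make up. A row lasts 1/8 s, in which the tool goes at most 62.5 mm and 10.7 degrees, less where a joint would pass 70% of its speed; a pose out of reach is approached as far as the arm can. A call with a gripper value outside its range is refused whole. The fingers move at their own pace and stop on an object; the grip force is fixed at half the most. Time passes only in rows, so rows that repeat a pose let the fingers close. It gives the time, the measured TCP pose, the force and the opening at its end, in the units of the state.
- r.sense(): the state, without advancing time (a new reading comes with each control period).
- read_camera(name): name is "scene" or "top" or "wrist"; returns the picture (400x640x3 uint8, red, green, blue); there is no depth.
- camera_info(name): a dict with "camera_matrix" (3x3 intrinsics, pixels), "R" (3x3) and "t" (3): a world point X has camera coordinates R X + t. Camera axes: x right, y down, z forward; pixel columns grow to the right and rows downward; lengths in mm; the calibration is good to about 2 mm. A picture is of the moment at which its call begins: read the wrist's pose just before it. camera_info takes no time and is no camera call; for the wrist camera it gives the pose at the moment of the call.
- r.finish_job(): hands the job in, once; it reports no verdict.
The state is a dict: "time": time; "qpos": joint angles; "dq": joint speeds; "joint_efforts": joint torques, N m; "eef_pos": TCP position; "tcp_rot": TCP orientation; "force": force on the tool from outside, world axes, zero at the start; "moment": the same for the moment, N m; "opening": opening from 0.0 (shut) to 1.0 (fully open).
Only numpy, scipy, OpenCV 4.12 (cv2) and the standard library are available. Lean on these libraries where they do the work, as an engineer would, in place of code of your own. Each camera call takes 0.05 s, during which the arm holds its last target.

## Working session

There is one attempt and no reset: what is moved stays moved. The work goes in short steps, Python scripts to look and compute and a tool call to move; the robot and the scene stay as the last step left them, time stands still between calls to the robot, and variables do not carry over. Pictures are saved under pics/ and viewed, and the job is handed in when it is done.

Besides the shell and the picture viewer there is one more tool, called after "Emit:" by a JSON object that holds its "op" and its "data". jog_arm: Moves the arm, as the interface text tells. Its arguments: {"type":"object","properties":{"rows":{"type":"array"}},"required":["rows"]}

```bash
mkdir -p pics; ls; python3 - <<'E'
from cell import r, read_camera, camera_info
import cv2
s=r.sense(); print(s)
for n in("scene","top","wrist"):
    i=camera_info(n); print(n,i)
    im=read_camera(n); cv2.imwrite(f"pics/{n}0.png",im[:,:,::-1])
E
```

```text
pics
{'time': 0.0, 'qpos': array([ 1.19039438e+00,  2.59202690e-01,  2.07552508e-02,  1.33371575e+00,
       -3.73057644e-05,  1.41818604e+00]), 'dq': array([-0.00161581,  0.00025504,  0.00020058,  0.00016599, -0.00074218,
       -0.00017858]), 'joint_efforts': array([ 1.46100894e-03, -5.55646884e+01,  3.44528961e+01,  1.38956797e-02,
       -2.88201481e-04, -8.85919690e-06]), 'eef_pos': array([124.19864456, 535.73715845, 404.05774991]), 'tcp_rot': array([ 3.55123630e-04,  7.82887661e-01,  6.22162714e-01, -5.84220255e-04]), 'force': array([ 0.24085362, -0.87210307, -0.81126003]), 'moment': array([ 0.05108619,  0.01736952, -0.00032099]), 'opening': 1.0003127922172967}
scene {'camera_matrix': array([[436.20185678,   0.        , 321.56457803],
       [  0.        , 436.20185678, 198.96011632],
       [  0.        ,   0.        ,   1.        ]]), 'R': array([[ 0.27543406,  0.9612453 , -0.01198102],
       [ 0.82735798, -0.24337954, -0.50620664],
       [-0.48950469,  0.12951396, -0.86232899]]), 't': array([-126.35089245, -373.37999364, 1518.20181286])}
top {'camera_matrix': array([[391.02807164,   0.        , 322.15455271],
       [  0.        , 391.02807164, 190.66960952],
       [  0.        ,   0.        ,   1.        ]]), 'R': array([[-3.45713239e-04, -9.99883070e-01,  1.52881416e-02],
       [-9.89886944e-01, -1.82656986e-03, -1.41846757e-01],
       [ 1.41858096e-01, -1.51825701e-02, -9.89770564e-01]]), 't': array([ -25.27417407,  565.62944151, 1178.41311588])}
wrist {'camera_matrix': array([[321.02316994,   0.        , 325.55334539],
       [  0.        , 321.02316994, 198.5584841 ],
       [  0.        ,   0.        ,   1.        ]]), 'R': array([[ 0.2259328 ,  0.97414183, -0.00143597],
       [ 0.92488764, -0.214046  ,  0.31427242],
       [ 0.30583855, -0.07233255, -0.94933176]]), 't': array([-548.73658885,  -41.12880874,  380.65160546])}
```

View pics/scene0.png

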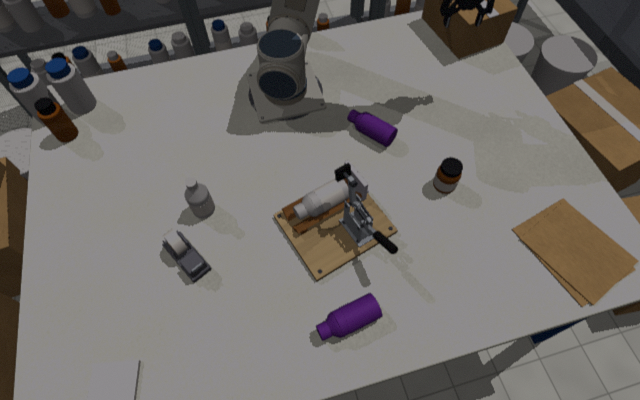

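View pics/top0.png

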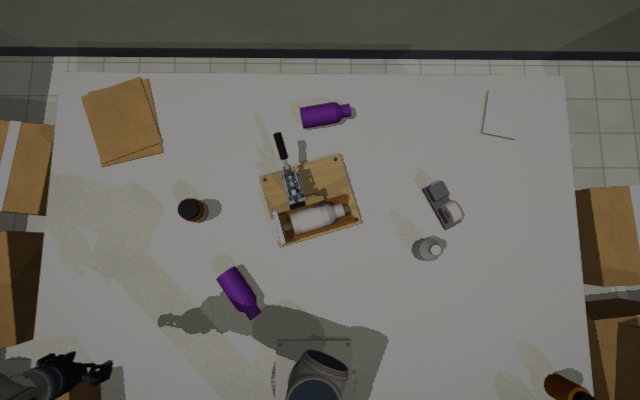

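View pics/wrist0.png

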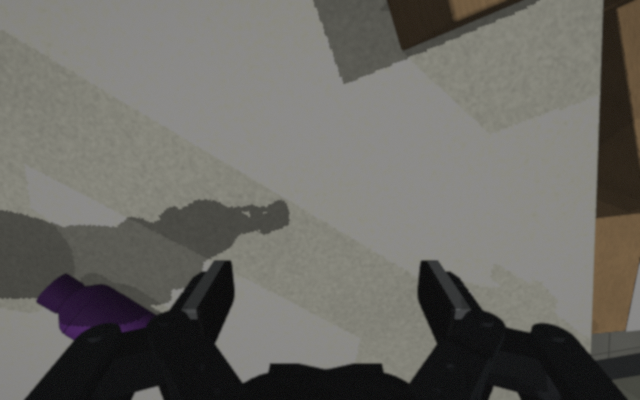

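The nest is at about (335,220) in scene and (310,200) in top. The white bottle lies in the V cradle. The two purple look-alikes, at (240,292) and (325,115) in top, are to be left alone. I'll enlarge the nest next.

```bash
python3 - <<'E'
import cv2
a=cv2.imread("pics/top0.png")[120:260,240:380]; cv2.imwrite("pics/top0c.png",cv2.resize(a,None,fx=4.2,fy=4.2,interpolation=cv2.INTER_CUBIC))
a=cv2.imread("pics/scene0.png")[150:285,260:410]; cv2.imwrite("pics/scene0c.png",cv2.resize(a,None,fx=4.2,fy=4.2,interpolation=cv2.INTER_CUBIC))
E
```

```text
(no output)
```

View pics/top0c.png

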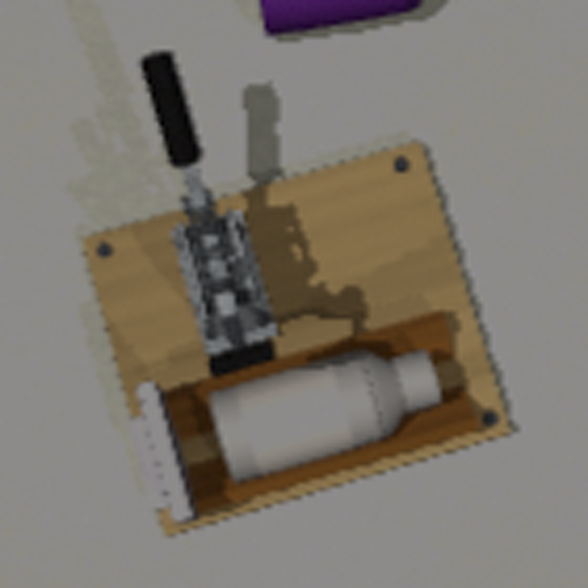

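View pics/scene0c.png

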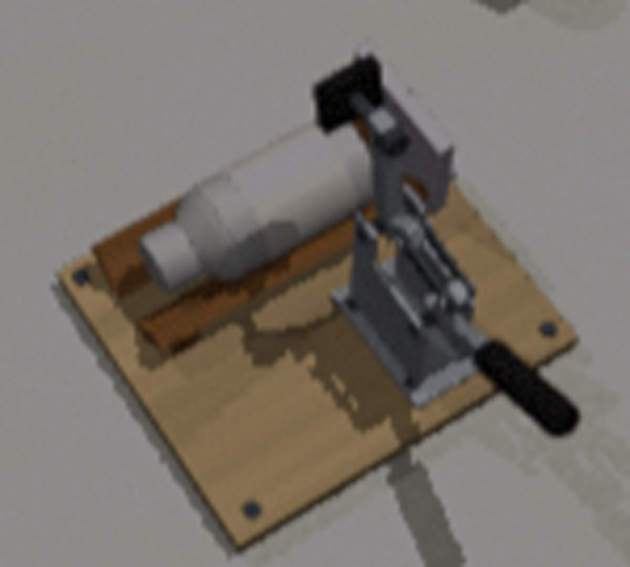

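```bash
cat > h.py <<'E'
import numpy as np, cv2
from cell import r, read_camera, camera_info
from scipy.spatial.transform import Rotation as Ro
def proj(n,X,i=None):
    i=i or camera_info(n); p=(i["R"]@np.atleast_2d(X).T).T+i["t"]; p=p@i["camera_matrix"].T; return p[:,:2]/p[:,2:]
def plane(n,uv,z):
    i=camera_info(n); d=i["R"].T@np.linalg.inv(i["camera_matrix"])@np.r_[uv,1]; c=-i["R"].T@i["t"]; return c+d*(z-c[2])/d[2]
def nest(p,X):
    c,s=np.cos(p[2]),np.sin(p[2]); X=np.atleast_2d(X).astype(float)
    return np.c_[p[0]+c*X[:,0]-s*X[:,1],p[1]+s*X[:,0]+c*X[:,1],X[:,2]]
E
python3 - <<'E'
from h import *
from scipy.optimize import least_squares
T=np.array([(85,240),(425,143),(515,428),(170,535)])/4.2+[240,120]
S=np.array([(60,275),(238,550),(575,340)])/4.2+[260,150]
TX=[(100,130,18),(100,-140,18),(-135,-140,18),(-135,130,18)]
SX=[(-135,-140,18),(100,-140,18),(100,130,18)]
f=lambda p:np.r_[(proj("top",nest(p,TX))-T).ravel(),(proj("scene",nest(p,SX))-S).ravel()]
o=least_squares(f,[550,50,0.2]); p=o.x; print(p,np.round(o.fun,1))
np.save("p.npy",p)
n=[]
for uv,z in[((440,378),70),((225,435),58),((212,395),75)]:
    w=plane("top",np.array(uv)/4.2+[240,120],z); print(w, nest([0,0,-p[2]],w-np.r_[p[:2],0]))
for k,X in dict(stop=(-80,100,58),pivot=(63.5,35,92.5),grip=(63.5+90*np.sin(1.14),35,92.5+90*np.cos(1.14)),cap=(-80,-115,58)).items(): print(k,nest(p,[X]),(proj("top",nest(p,[X]))-[240,120])*4.2,(proj("scene",nest(p,[X]))-[260,150])*4.2)
E
```

```text
[5.59308974e+02 2.12555253e+01 2.95681465e-01] [-0.9 -1.6 -1.  -2.3 -0.1 -0.3 -0.6 -0.5 -2.5 -1.1 -0.9 -1.1  0.  -1.5]
[502.52836985 -92.71595683  70.        ] [[-87.5268974  -92.48014903  70.        ]]
[462.20202011  62.12647018  58.        ] [[-80.98342149  67.39347171  58.        ]]
[489.71059814  70.70533944  75.        ] [[-52.16879921  67.58427625  75.        ]]
stop [[453.64148955  93.60455973  58.        ]] [[181.17229592 446.8725463 ]] [[386.5262183  132.54350354]]
pivot [[609.85460121  73.24003793  92.5       ]] [[208.73010211 224.92468598]] [[435.36478181 311.690285  ]]
grip [[688.08280346  97.06919019 130.08350536]] [[172.21514158 104.56690758]] [[520.93496106 385.88898135]]
cap [[ 516.29072856 -112.06525539   58.        ]] [[465.18826501 360.71940051]] [[117.36457782 284.48833124]]
```

```bash
cat >> h.py <<'E'
def goal(p,nx,ny,ztip,tilt=0,dyaw=0):
    """TCP pose: tool down, x along nest y, point on tool axis 173mm ahead at nest (nx,ny), height ztip"""
    yaw=p[2]+np.pi/2+dyaw
    x=np.array([np.cos(yaw),np.sin(yaw),0]); z=np.array([0,0,-1.]); y=np.cross(z,x)
    return nest(p,[(nx,ny,ztip+173)])[0], np.c_[x,y,z]
def delta(pos,Rm):
    s=r.sense(); q=s["tcp_rot"]; R0=Ro.from_quat([q[1],q[2],q[3],q[0]]).as_matrix()
    d=R0.T@(pos-s["eef_pos"])/1000; w=Ro.from_matrix(R0.T@Rm).as_rotvec(degrees=True)
    print("t",round(s["time"],2),"delta",np.round(d,4),np.round(w,2),"F",np.round(s["force"],1),"open",round(s["opening"],3)); return d,w
E
python3 - <<'E'
from h import *
p=np.load("p.npy")
print(goal(p,-80,-125,260)[0]); delta(*goal(p,-80,-125,260))
E
```

```text
[ 519.20464665 -121.63129331  433.        ]
t 0.15 delta [-0.5512  0.5333 -0.0283] [-2.e-02  5.e-02 -3.e+01] F [-0.2  0.6  0.8] open 1.001
```

Emit:
{"op": "jog_arm", "data": {"rows": [-0.551,0.533,-0.028,0,0,-30,0,-0.551,0.533,-0.028,0,0,-30,0,-0.551,0.533,-0.028,0,0,-30,0,-0.551,0.533,-0.028,0,0,-30,0,-0.551,0.533,-0.028,0,0,-30,0,-0.551,0.533,-0.028,0,0,-30,0,-0.551,0.533,-0.028,0,0,-30,0,-0.551,0.533,-0.028,0,0,-30,0,-0.551,0.533,-0.028,0,0,-30,0,-0.551,0.533,-0.028,0,0,-30,0,-0.551,0.533,-0.028,0,0,-30,0,-0.551,0.533,-0.028,0,0,-30,0]}}

```text
time: 1.65
eef_pos: [504.1, -97.5, 431.6]
tcp_rot: [-0.0, 0.595, 0.803, 0.0]
force: [0.8, -0.4, 0.0]
opening: -0.003
```

```bash
python3 - <<'E'
from h import *
p=np.load("p.npy")
im=read_camera("wrist")[:,:,::-1].copy(); cv2.imwrite("pics/w1.png",im)
i=camera_info("wrist"); np.save("w1.npy",i,allow_pickle=True)
im=cv2.resize(im,None,fx=1.25,fy=1.25)
for X in [(100,130,18),(100,-140,18),(-135,-140,18),(-135,130,18),(-80,100,58),(-130,100,100),(-30,100,100),(63.5,35,92.5),(145.3,35,130),(-80,-92,58)]:
    q=proj("wrist",nest(p,[X]),i)[0]*1.25; print(X,q/1.25); cv2.circle(im,tuple(int(v) for v in q),3,(0,0,255),1)
cv2.imwrite("pics/w1o.png",im)
E
```

```text
(100, 130, 18) [495.38542957 294.03987229]
(100, -140, 18) [300.92124718 294.31723702]
(-135, -140, 18) [295.40553404 121.06868237]
(-135, 130, 18) [528.50536042 120.3652612 ]
(-80, 100, 58) [513.06175133 175.07206376]
(-130, 100, 100) [548.06534594 133.44167357]
(-30, 100, 100) [526.97851688 232.89867309]
(63.5, 35, 92.5) [449.54804884 305.82850349]
(145.3, 35, 130) [453.17207673 389.97685171]
(-80, -92, 58) [337.5130718  175.51385374]
```

View pics/w1o.png

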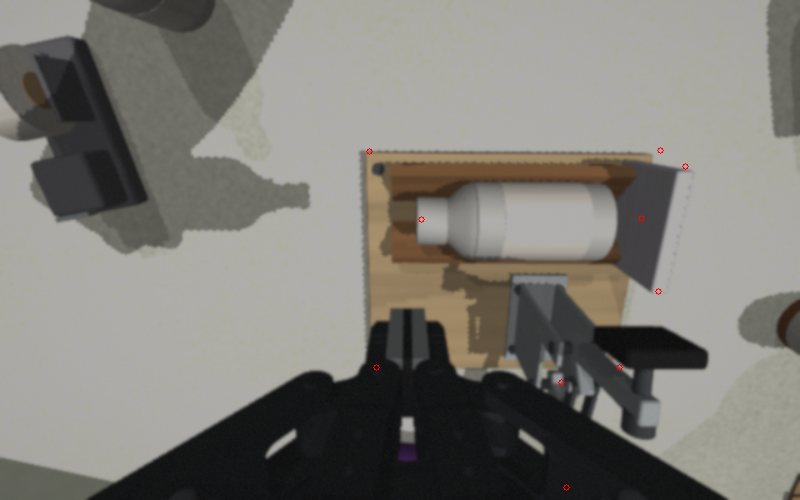

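```bash
python3 - <<'E'
from h import *
a=cv2.imread("pics/w1.png")[105:305,270:570]; cv2.imwrite("pics/w1c.png",cv2.resize(a,None,fx=2.6,fy=2.6,interpolation=cv2.INTER_CUBIC))
E
```

```text
(no output)
```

View pics/w1c.png

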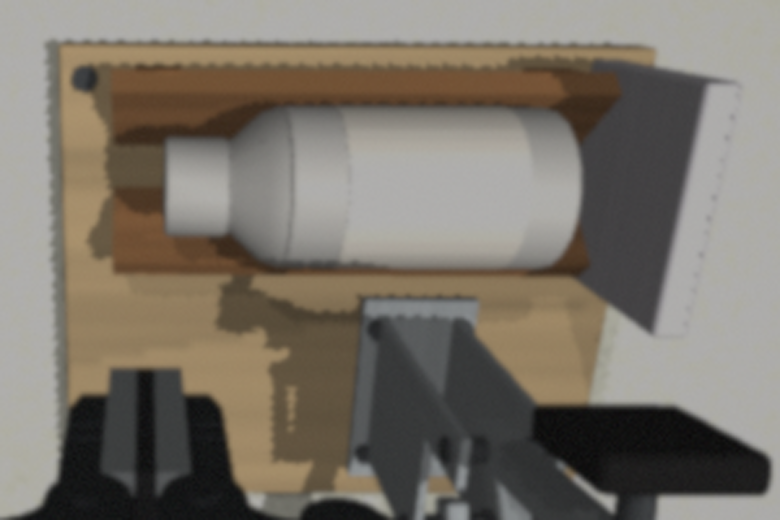

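```bash
python3 - <<'E'
from h import *
from scipy.optimize import least_squares
i=np.load("w1.npy",allow_pickle=True).item()
T=(np.array([(85,240),(425,143),(515,428),(170,535)])+.5)/4.2-.5+[240,120]
S=(np.array([(60,275),(238,550),(575,340)])+.5)/4.2-.5+[260,150]
W=(np.array([(60,45),(655,48),(708,82),(655,333),(112,70),(115,270)])+.5)/2.6-.5+[270,105]
TX=[(100,130,18),(100,-140,18),(-135,-140,18),(-135,130,18)]
SX=[(-135,-140,18),(100,-140,18),(100,130,18)]
WX=[(-135,-140,18),(-135,130,18),(-130,100,100),(-30,100,100),(-126,-115,50),(-34,-115,50)]
f=lambda p,w=.4:np.r_[(proj("wrist",nest(p,WX),i)-W).ravel(),w*(proj("top",nest(p,TX))-T).ravel(),w*(proj("scene",nest(p,SX))-S).ravel()]
for w in(0,.4,1):
  o=least_squares(f,[559,21,0.296],args=(w,),loss='soft_l1'); p=o.x; print(w,p,np.round(f(p,1),1))
  c=(np.array((165,187))+.5)/2.6-.5+[270,105]
  g=least_squares(lambda q:proj("wrist",nest(p,[(q[0],q[1],58)]),i)[0]-c,[-80,-95]).x; print(g)
  if w==.4: np.save("p.npy",p); delta(*goal(p,-80,-122,120)); delta(*goal(p,-80,-122,48))
E
```

```text
0 [5.61927714e+02 1.63067563e+01 2.84676894e-01] [-0.8 -1.3  3.  -0.6  1.1 -0.4 -0.1  2.1 -0.4  0.3 -1.1  3.6  1.3 -2.5
  1.4 -2.4  1.5 -0.2  0.8 -1.3 -3.4 -0.2 -2.7  0.4 -0.9  0.7]
[-78.82300087 -92.14617857]
0.4 [5.61866272e+02 1.66213971e+01 2.86316723e-01] [-0.7 -1.1  3.1 -0.7  1.3 -0.5  0.2  2.  -0.3  0.5 -0.9  3.7  1.2 -2.4
  1.3 -2.4  1.4 -0.3  0.8 -1.2 -3.4 -0.2 -2.5  0.4 -0.8  0.6]
[-79.0039196  -92.33598289]
t 1.7 delta [-0.0226  0.0058  0.1375] [-0.    0.14  0.36] F [-0.1 -3.7 -0.6] open -0.002
t 1.7 delta [-0.0225  0.0058  0.2095] [-0.    0.14  0.36] F [-0.1 -3.7 -0.6] open -0.002
1 [5.61563891e+02 1.74113788e+01 2.90468088e-01] [-0.5 -0.6  3.5 -1.3  1.7 -1.1  1.   1.5  0.   0.9 -0.3  4.1  0.8 -2.1
  0.8 -2.4  1.3 -0.4  0.7 -1.  -3.2 -0.1 -2.   0.3 -0.6  0.2]
[-79.32309469 -92.85070564]
```

Emit:
{"op": "jog_arm", "data": {"rows": [-0.026,0.006,0.06,0,0,0.4,0,-0.026,0.006,0.12,0,0,0.4,0,-0.026,0.006,0.17,0,0,0.4,0,-0.026,0.006,0.209,0,0,0.4,0,-0.026,0.006,0.209,0,0,0.4,0,-0.026,0.006,0.209,0,0,0.4,0]}}

```text
time: 2.45
eef_pos: [517.3, -118.7, 223.9]
tcp_rot: [0.001, 0.598, 0.802, 0.0]
force: [0.6, -0.0, 0.2]
opening: 0.001
```

```bash
python3 - <<'E'
from h import *
p=np.load("p.npy")
im=read_camera("scene")[120:300,240:420,::-1]; cv2.imwrite("pics/s2.png",cv2.resize(im,None,fx=3.2,fy=3.2,interpolation=cv2.INTER_CUBIC))
im=read_camera("wrist")[:,:,::-1]; cv2.imwrite("pics/w2.png",im)
delta(*goal(p,-80,-122,48));delta(*goal(p,-80,-75,48))
E
```

```text
t 2.55 delta [-0.0047  0.0008  0.0035] [0.14 0.11 0.15] F [-0.2  1.  -0.7] open 0.001
t 2.55 delta [0.0423 0.001  0.0034] [0.14 0.11 0.15] F [-0.2  1.  -0.7] open 0.001
```

View pics/s2.png

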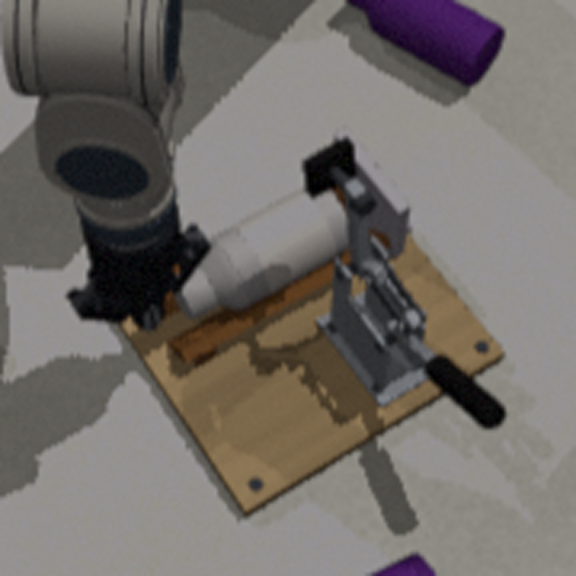

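View pics/w2.png

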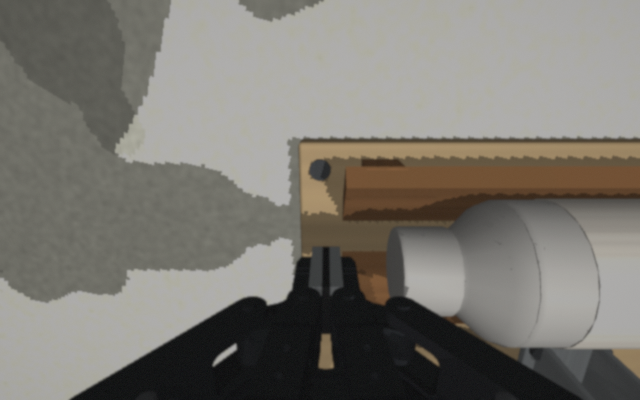

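Emit:
{"op": "jog_arm", "data": {"rows": [0.005,0.001,0,0,0,0,0,0.01,0.001,0,0,0,0,0,0.014,0.001,0,0,0,0,0,0.018,0.001,0,0,0,0,0,0.022,0.001,0,0,0,0,0,0.026,0.001,0,0,0,0,0,0.03,0.001,0,0,0,0,0,0.03,0.001,0,0,0,0,0]}}

```text
time: 3.55
eef_pos: [509.2, -89.2, 222.6]
tcp_rot: [-0.0, 0.598, 0.802, 0.0]
force: [0.3, -0.8, 0.8]
opening: 0.002
```

```bash
python3 - <<'E'
from h import *
p=np.load("p.npy")
im=read_camera("scene")[120:300,240:420,::-1]; cv2.imwrite("pics/s3.png",cv2.resize(im,None,fx=3.2,fy=3.2,interpolation=cv2.INTER_CUBIC))
im=read_camera("wrist")[:,:,::-1]; cv2.imwrite("pics/w3.png",im)
delta(*goal(p,-80,-75,48))
E
```

```text
t 3.65 delta [0.0117 0.0005 0.0015] [-0.   -0.04  0.16] F [ 1.1 -0.6  0.5] open -0.002
```

View pics/w3.png

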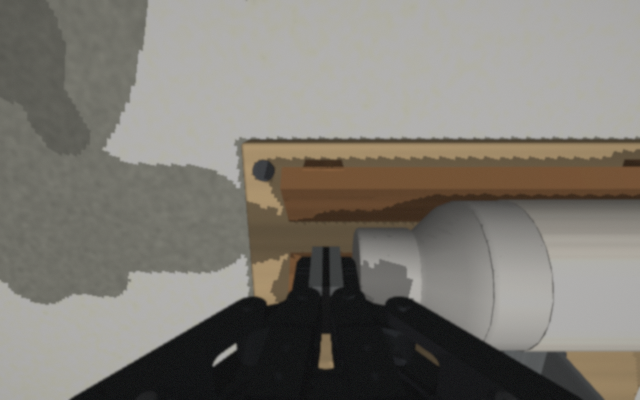

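View pics/s3.png

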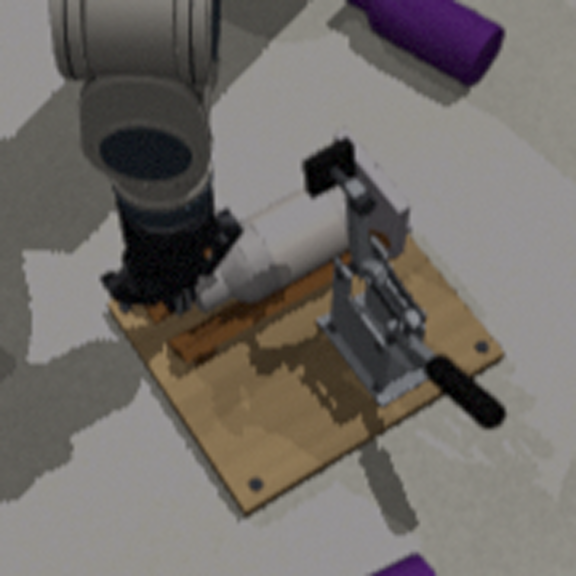

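Emit:
{"op": "jog_arm", "data": {"rows": [0.003,0,0,0,0,0,0,0.006,0,0,0,0,0,0,0.009,0,0,0,0,0,0,0.012,0,0,0,0,0,0,0.012,0,0,0,0,0,0]}}

```text
time: 4.28
eef_pos: [505.6, -77.6, 222.5]
tcp_rot: [-0.0, 0.598, 0.802, 0.0]
force: [0.9, -0.1, 0.5]
opening: -0.0
```

Emit:
{"op": "jog_arm", "data": {"rows": [0.0015,0,0,0,0,0,0,0.003,0,0,0,0,0,0,0.003,0,0,0,0,0,0]}}

```text
time: 4.65
eef_pos: [504.9, -75.0, 222.6]
tcp_rot: [-0.0, 0.598, 0.802, 0.0]
force: [0.7, -1.4, 0.3]
opening: -0.005
```

```bash
python3 - <<'E'
from h import *
p=np.load("p.npy")
im=read_camera("scene")[120:300,240:420,::-1]; cv2.imwrite("pics/s4.png",cv2.resize(im,None,fx=3.2,fy=3.2,interpolation=cv2.INTER_CUBIC))
im=read_camera("top")[150:260,260:370,::-1]; cv2.imwrite("pics/t4.png",cv2.resize(im,None,fx=5,fy=5,interpolation=cv2.INTER_CUBIC))
delta(*goal(p,-80,-75,48))
E
```

```text
t 4.75 delta [-0.0032  0.0005  0.0016] [ 0.   -0.02  0.15] F [ 0.6 -1.8 -0.6] open 0.003
```

View pics/t4.png

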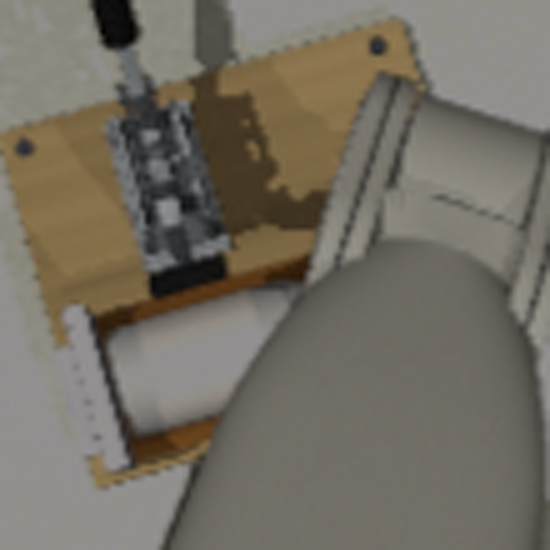

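View pics/s4.png

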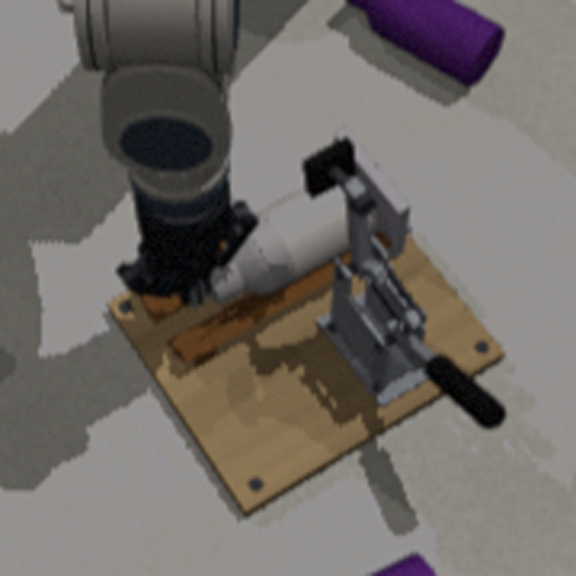

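The bottle base is nearly at the stop (top crop 105,340), and there is no stop force yet. I'll keep pushing in small steps.

Emit:
{"op": "jog_arm", "data": {"rows": [0.0015,0,0,0,0,0,0,0.003,0,0,0,0,0,0,0.003,0,0,0,0,0,0]}}

```text
time: 5.12
eef_pos: [504.0, -72.1, 222.6]
tcp_rot: [-0.0, 0.598, 0.802, 0.0]
force: [-0.0, -0.6, 0.1]
opening: 0.006
```

Emit:
{"op": "jog_arm", "data": {"rows": [0.0015,0,0,0,0,0,0,0.003,0,0,0,0,0,0,0.003,0,0,0,0,0,0]}}

```text
time: 5.5
eef_pos: [503.4, -69.8, 222.7]
tcp_rot: [0.001, 0.598, 0.801, -0.001]
force: [1.2, -6.3, -1.3]
opening: 0.002
```

Emit:
{"op": "jog_arm", "data": {"rows": [0.001,0,0,0,0,0,0,0.002,0,0,0,0,0,0,0.002,0,0,0,0,0,0]}}

```text
time: 5.88
eef_pos: [503.5, -69.1, 223.1]
tcp_rot: [0.002, 0.599, 0.801, -0.002]
force: [2.9, -16.1, -1.1]
opening: -0.006
```

Emit:
{"op": "jog_arm", "data": {"rows": [-0.01,0,0,0,0,0,0,-0.025,0,0,0,0,0,0,-0.03,0,-0.05,0,0,0,0.06,-0.03,0,-0.11,0,0,0,0.06,-0.03,0,-0.17,0,0,0,0.06,-0.03,0,-0.22,0,0,0,0.06,-0.03,0,-0.22,0,0,0,0.06]}}

```text
time: 6.75
eef_pos: [511.4, -96.7, 446.4]
tcp_rot: [0.003, 0.598, 0.801, 0.001]
force: [1.3, 0.1, -0.3]
opening: 0.704
```

```bash
python3 - <<'E'
from h import *
p=np.load("p.npy")
im=read_camera("wrist")[:,:,::-1]; cv2.imwrite("pics/w5.png",im)
for ph,rr in((1.14,90),):
    X=(63.5+rr*np.sin(ph),35,92.5+rr*np.cos(ph)); print(nest(p,[X]))
    delta(*goal(p,X[0],35,X[2]+70)); delta(*goal(p,X[0],35,X[2]-18))
for zz in (280,):delta(*goal(p,145,35,zz))
E
```

```text
[[691.34442058  91.22582157 130.08350536]]
t 6.8 delta [0.1289 0.2259 0.0713] [0.15 0.08 0.14] F [ 0.2  0.  -0.9] open 0.702
t 6.8 delta [0.129  0.2256 0.1593] [0.15 0.08 0.14] F [ 0.2  0.  -0.9] open 0.702
t 6.8 delta [ 0.1288  0.2258 -0.0086] [0.15 0.08 0.14] F [ 0.2  0.  -0.9] open 0.702
```

View pics/w5.png

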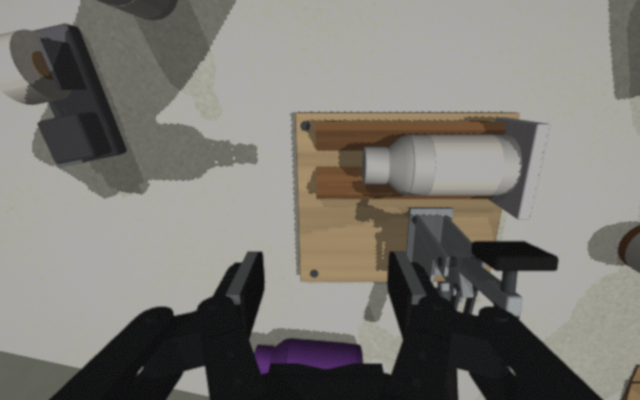

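Emit:
{"op": "jog_arm", "data": {"rows": [0,0.06,0,0,0,0,0.06,0,0.12,0,0,0,0,0.06,0.03,0.17,0,0,0,0,0.06,0.07,0.21,0,0,0,0,0.06,0.11,0.226,0.03,0,0,0,0.06,0.129,0.226,0.07,0,0,0,0.06,0.129,0.226,0.07,0,0,0,0.06,0.129,0.226,0.07,0,0,0,0.06]}}

```text
time: 7.8
eef_pos: [691.4, 91.0, 373.2]
tcp_rot: [0.0, 0.598, 0.801, -0.0]
force: [0.4, 0.1, 0.6]
opening: 0.703
```

```bash
python3 - <<'E'
from h import *
p=np.load("p.npy")
im=read_camera("wrist")[:,:,::-1]; cv2.imwrite("pics/w6.png",im)
im=read_camera("scene")[120:300,280:460,::-1]; cv2.imwrite("pics/s6.png",cv2.resize(im,None,fx=3.2,fy=3.2,interpolation=cv2.INTER_CUBIC))
im=read_camera("top")[80:240,230:390,::-1]; cv2.imwrite("pics/t6.png",cv2.resize(im,None,fx=3.5,fy=3.5,interpolation=cv2.INTER_CUBIC))
delta(*goal(p,145.3,35,112)); 
E
```

```text
t 7.95 delta [ 0.0007 -0.0002  0.0893] [0.14 0.04 0.06] F [1.1 0.5 0.3] open 0.703
```

View pics/w6.png

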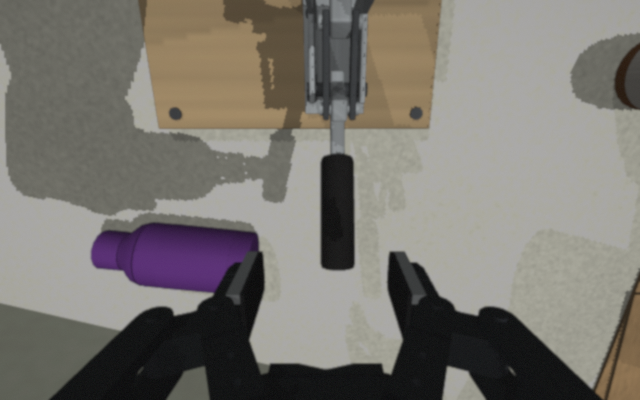

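View pics/s6.png

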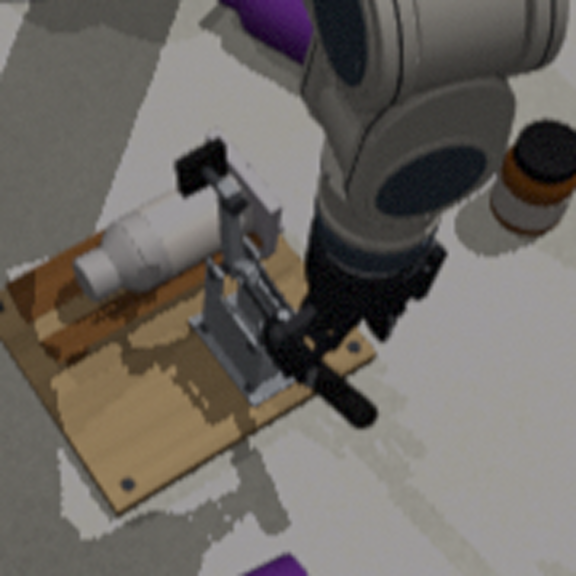

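View pics/t6.png

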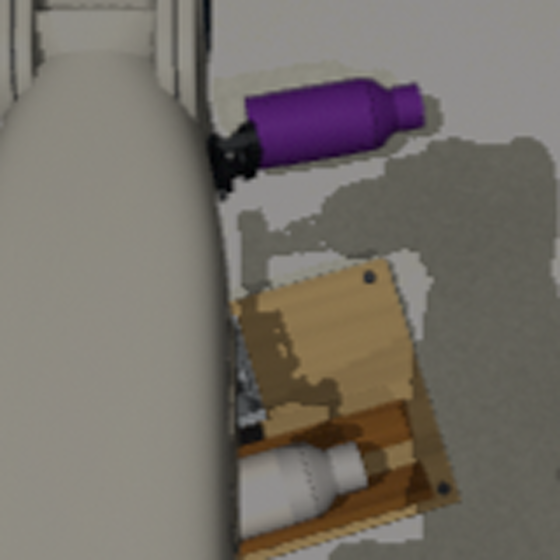

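```bash
python3 - <<'E'
from h import *
p=np.load("p.npy"); ph=1.14
for rr in (50,90,130): 
    X=(63.5+rr*np.sin(ph),35,92.5+rr*np.cos(ph)); print(proj("wrist",nest(p,[X])))
print(proj("wrist",nest(p,[(100,130,18),(100,-140,18)])))
s=r.sense();q=s["tcp_rot"];R0=Ro.from_quat([q[1],q[2],q[3],q[0]]).as_matrix()
for d in (155,173,243): print(proj("wrist",s["eef_pos"]+R0[:,2]*d))
i=camera_info("wrist"); print(R0.T@(-i["R"].T@i["t"]-s["eef_pos"]))
E
```

```text
[[327.8229694  156.19392626]]
[[327.80354038 211.38393938]]
[[327.78335925 268.71036988]]
[[422.57753198 129.0817648 ]
 [151.67426454 128.78906503]]
[[327.36146256 282.91010159]]
[[327.15786051 262.62080936]]
[[326.65739339 212.74840614]]
[ -0.83867962 -80.923352    30.62876915]
```

Measured against the prediction, the grip sits 6 mm further along tool +x (px 337 vs 328). I'll correct for this and go down onto it.

Emit:
{"op": "jog_arm", "data": {"rows": [0.0065,0,0.03,0,0,0,0.06,0.0065,0,0.065,0,0,0,0.06,0.0065,0,0.089,0,0,0,0.06,0.0065,0,0.089,0,0,0,0.06]}}

```text
time: 8.45
eef_pos: [689.2, 97.2, 282.8]
tcp_rot: [-0.001, 0.598, 0.801, -0.001]
force: [-0.4, 0.9, 0.3]
opening: 0.704
```

```bash
python3 - <<'E'
from h import *
p=np.load("p.npy")
p[:2]+=6*np.array([-np.sin(p[2]),np.cos(p[2])]); np.save("p2.npy",p)
im=read_camera("wrist")[:,:,::-1]; cv2.imwrite("pics/w7.png",im)
delta(*goal(p,145.3,35,112)); 
E
```

```text
t 8.5 delta [-0.0004  0.     -0.0007] [0.02 0.   0.1 ] F [ 0.5 -0.8  0. ] open 0.703
```

View pics/w7.png

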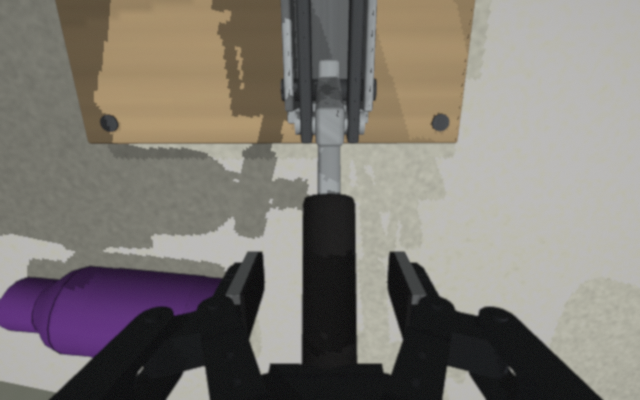

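Emit:
{"op": "jog_arm", "data": {"rows": [0,0,0,0,0,0,0,0,0,0,0,0,0,0,0,0,0,0,0,0,0,0,0,0,0,0,0,0]}}

```text
time: 9.0
eef_pos: [689.3, 98.6, 285.4]
tcp_rot: [0.001, 0.598, 0.802, 0.001]
force: [-1.0, 3.4, 5.8]
opening: 0.263
```

Emit:
{"op": "jog_arm", "data": {"rows": [0,-0.0071,-0.0125,0,0,0,0,0,-0.016,-0.0238,0,0,0,0,0,-0.0266,-0.0335,0,0,0,0,0,-0.0387,-0.0414,0,0,0,0,0,-0.0387,-0.0414,0,0,0,0]}}

```text
time: 9.62
eef_pos: [650.5, 86.9, 325.3]
tcp_rot: [-0.001, 0.598, 0.802, -0.0]
force: [-1.9, 4.4, -6.9]
opening: 0.261
```

```bash
python3 - <<'E'
from h import *
p=np.load("p2.npy")
im=read_camera("wrist")[:,:,::-1]; cv2.imwrite("pics/w8.png",im)
im=read_camera("scene")[120:300,280:460,::-1]; cv2.imwrite("pics/s8.png",cv2.resize(im,None,fx=3.2,fy=3.2,interpolation=cv2.INTER_CUBIC))
delta(*goal(p,145.3,35,112)); print(r.sense()["moment"])
E
```

```text
t 9.72 delta [-0.0016  0.0401  0.04  ] [-0.11 -0.06  0.15] F [-3.5  4.1 -5.2] open 0.259
[0.92998324 0.42607545 0.11134804]
```

View pics/w8.png

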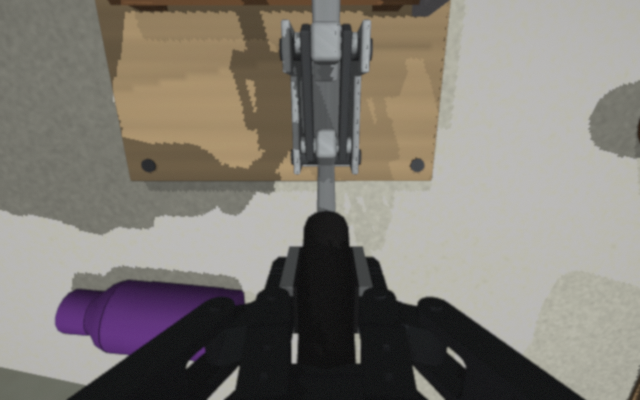

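View pics/s8.png

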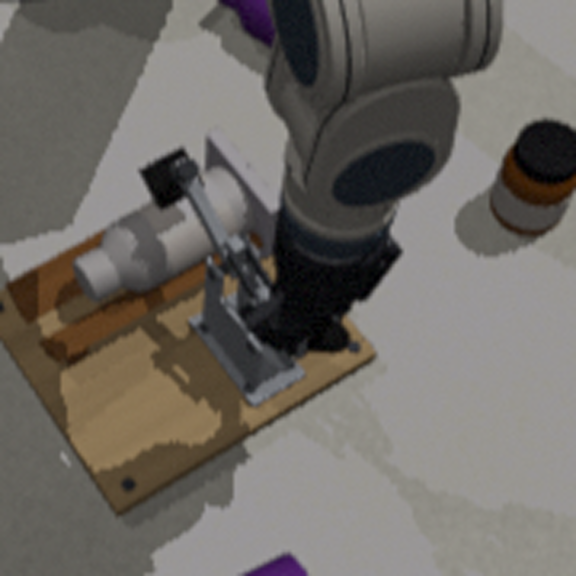

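Emit:
{"op": "jog_arm", "data": {"rows": [0,-0.0114,-0.0052,0,0,0,0,0,-0.0217,-0.0084,0,0,0,0,0,-0.0323,-0.0104,0,0,0,0,0,-0.0431,-0.011,0,0,0,0,0,-0.0494,-0.0108,0,0,0,0,0,-0.0494,-0.0108,0,0,0,0]}}

```text
time: 10.48
eef_pos: [604.5, 72.5, 336.8]
tcp_rot: [0.001, 0.598, 0.801, 0.0]
force: [-1.1, -0.5, 1.4]
opening: -0.0
```

```bash
python3 - <<'E'
from h import *
p=np.load("p2.npy")
im=read_camera("wrist")[:,:,::-1]; cv2.imwrite("pics/w9.png",im)
im=read_camera("scene")[120:300,280:460,::-1]; cv2.imwrite("pics/s9.png",cv2.resize(im,None,fx=3.2,fy=3.2,interpolation=cv2.INTER_CUBIC))
delta(*goal(p,57.2,35,164.3)); print(r.sense()["moment"])
E
```

```text
t 10.57 delta [-0.0006  0.     -0.0009] [0.06 0.04 0.12] F [-1.2 -0.5  1.3] open -0.001
[-0.10495549  0.12814208  0.01351946]
```

View pics/w9.png

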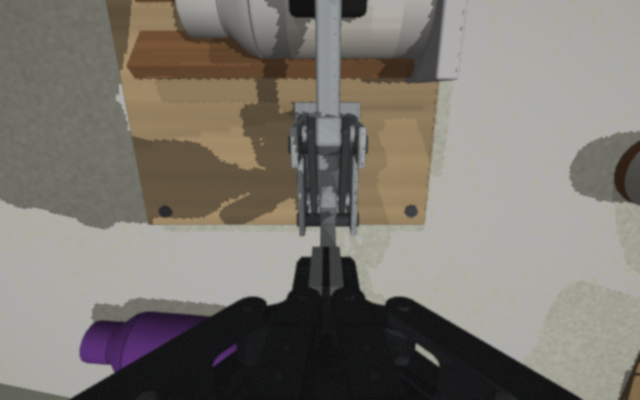

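View pics/s9.png

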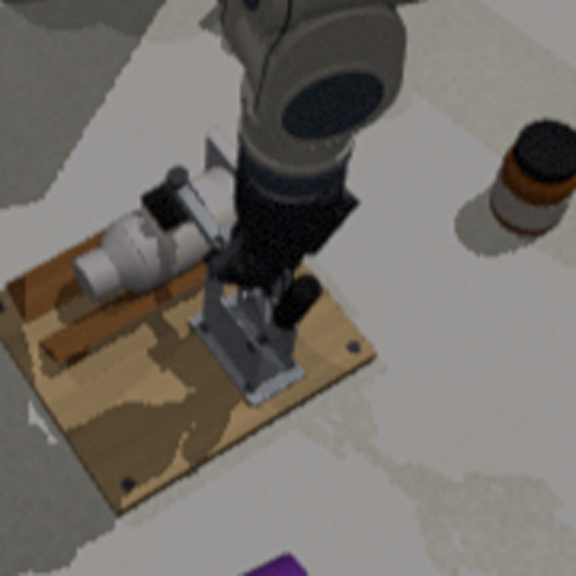

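The fingers slipped off the grip near foot contact. The handle now leans slightly to +x, at scene crop (295,305), and the fingers are shut on its -x side. I'll lift over it and push from the +x side with closed fingers.

Emit:
{"op": "jog_arm", "data": {"rows": [0,-0.004,-0.03,0,0,0,0,0,-0.004,-0.07,0,0,0,0,0,-0.004,-0.095,0,0,0,0,0,0.03,-0.095,0,0,0,0,0,0.08,-0.095,0,0,0,0,0,0.105,-0.095,0,0,0,0,0,0.105,-0.095,0,0,0,0]}}

```text
time: 11.45
eef_pos: [707.2, 103.3, 428.8]
tcp_rot: [-0.001, 0.598, 0.802, -0.0]
force: [-0.3, -1.1, -0.1]
opening: 0.005
```

```bash
python3 - <<'E'
from h import *
p=np.load("p2.npy")
im=read_camera("wrist")[:,:,::-1]; cv2.imwrite("pics/w10.png",im)
im=read_camera("scene")[120:300,280:460,::-1]; cv2.imwrite("pics/s10.png",cv2.resize(im,None,fx=3.2,fy=3.2,interpolation=cv2.INTER_CUBIC))
for ph in (0,.1,.2,.3,.4,.5,.6):
  print(ph,*[proj(c,nest(p,[(63.5+rr*np.sin(ph),35,92.5+rr*np.cos(ph))]))[0].round() for c in("wrist","scene") for rr in (50,130)])
delta(*goal(p,160,35,185)); print(r.sense()["moment"])
E
```

```text
0 [325.  67.] [325.  56.] [365. 216.] [368. 200.]
0.1 [325.  75.] [325.  83.] [367. 217.] [371. 204.]
0.2 [325.  82.] [325. 108.] [368. 219.] [374. 208.]
0.3 [325.  88.] [325. 131.] [369. 220.] [377. 213.]
0.4 [325.  95.] [325. 152.] [370. 222.] [380. 218.]
0.5 [325. 101.] [325. 169.] [371. 224.] [383. 222.]
0.6 [325. 106.] [325. 183.] [372. 226.] [385. 227.]
t 11.55 delta [-0.0012 -0.0021  0.0722] [-0.04 -0.01  0.15] F [ 0.1 -0.5  0.3] open -0.0
[-0.01903103 -0.015827    0.02948319]
```

View pics/w10.png

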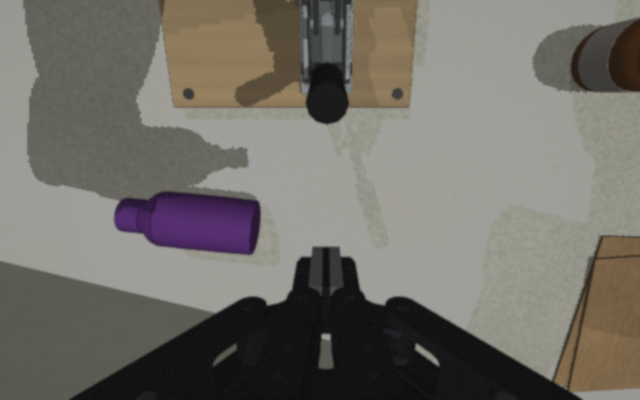

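View pics/s10.png

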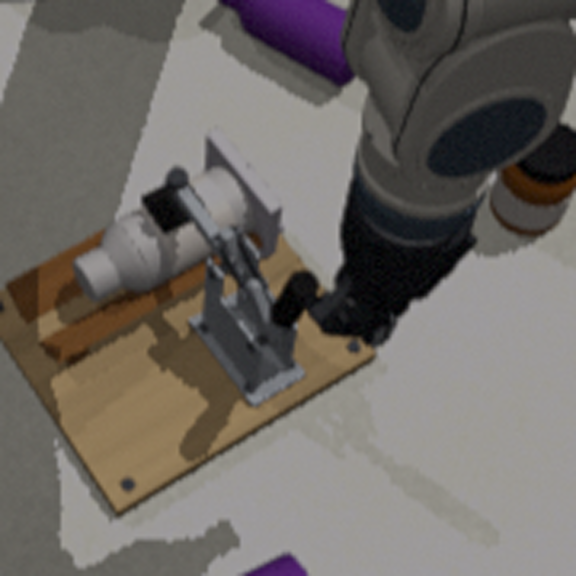

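Emit:
{"op": "jog_arm", "data": {"rows": [0,0,0.04,0,0,0,0,0,0,0.075,0,0,0,0,0,-0.03,0.075,0,0,0,0,0,-0.045,0.075,0,0,0,0,0,-0.053,0.075,0,0,0,0,0,-0.06,0.075,0,0,0,0,0,-0.066,0.075,0,0,0,0,0,-0.072,0.075,0,0,0,0,0,-0.077,0.075,0,0,0,0,0,-0.077,0.075,0,0,0,0]}}

```text
time: 12.8
eef_pos: [631.2, 80.8, 355.4]
tcp_rot: [-0.0, 0.598, 0.801, -0.0]
force: [0.4, -0.8, -0.3]
opening: -0.002
```

```bash
python3 - <<'E'
from h import *
p=np.load("p2.npy")
im=read_camera("wrist")[:,:,::-1]; cv2.imwrite("pics/w11.png",im)
for ph in (0,.1,.2,-.07):
  print(ph,*[proj(c,nest(p,[(63.5+rr*np.sin(ph),35,92.5+rr*np.cos(ph))]))[0].round() for c in("wrist",) for rr in (50,130)])
delta(*goal(p,80,35,182)); print(r.sense()["moment"])
E
```

```text
0 [325. 197.] [325. 266.]
0.1 [325. 205.] [325. 296.]
0.2 [325. 212.] [325. 321.]
-0.07 [325. 192.] [325. 243.]
t 12.85 delta [-0.001  -0.0049  0.0005] [-0.05 -0.01  0.14] F [-0.6  0.7 -0.3] open 0.002
[ 0.03850909  0.01192743 -0.0353816 ]
```

View pics/w11.png

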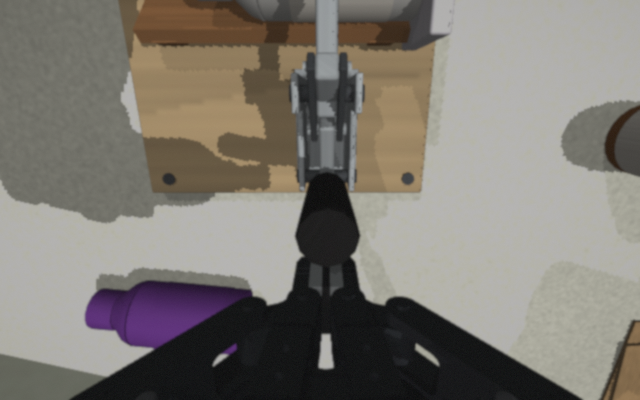

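Emit:
{"op": "jog_arm", "data": {"rows": [0,-0.003,0,0,0,0,0,0,-0.006,0,0,0,0,0,0,-0.006,0,0,0,0,0]}}

```text
time: 13.22
eef_pos: [625.7, 79.2, 355.8]
tcp_rot: [-0.0, 0.598, 0.801, -0.0]
force: [0.2, -0.2, 0.0]
opening: 0.001
```

Emit:
{"op": "jog_arm", "data": {"rows": [0,-0.003,0,0,0,0,0,0,-0.006,0,0,0,0,0,0,-0.006,0,0,0,0,0]}}

```text
time: 13.6
eef_pos: [622.9, 78.2, 356.1]
tcp_rot: [0.003, 0.598, 0.802, 0.004]
force: [21.5, 8.2, -9.0]
opening: 0.0
```

Emit:
{"op": "jog_arm", "data": {"rows": [0,0.02,0,0,0,0,0,0,0.035,-0.03,0,0,0,0,0,0.035,-0.08,0,0,0,0,0,0.035,-0.08,0,0,0,0,0,0.035,-0.08,0,0,0,0,0,0.035,-0.08,0,0,0,0]}}

```text
time: 14.35
eef_pos: [653.6, 87.4, 434.6]
tcp_rot: [-0.001, 0.598, 0.801, -0.001]
force: [0.6, 0.5, -1.1]
opening: -0.005
```

```bash
python3 - <<'E'
from h import *
p=np.load("p2.npy")
im=read_camera("wrist")[:,:,::-1]; cv2.imwrite("pics/w12.png",im)
im=read_camera("scene")[120:300,280:460,::-1]; cv2.imwrite("pics/s12.png",cv2.resize(im,None,fx=3.2,fy=3.2,interpolation=cv2.INTER_CUBIC))
for ph in (0,.1,.2,-.07):
  print(ph,*[proj(c,nest(p,[(63.5+rr*np.sin(ph),35,92.5+rr*np.cos(ph))]))[0].round() for c in("wrist",) for rr in (50,130)])
delta(*goal(p,20,35,262)); print(r.sense()["moment"])
E
```

```text
0 [325. 140.] [325. 160.]
0.1 [325. 146.] [325. 181.]
0.2 [325. 152.] [325. 201.]
-0.07 [325. 136.] [325. 144.]
t 14.45 delta [-0.0008 -0.088  -0.    ] [-0.09 -0.03  0.14] F [ 0.  -0.5  0.1] open 0.004
[ 0.01893715 -0.00587643  0.01953922]
```

View pics/w12.png

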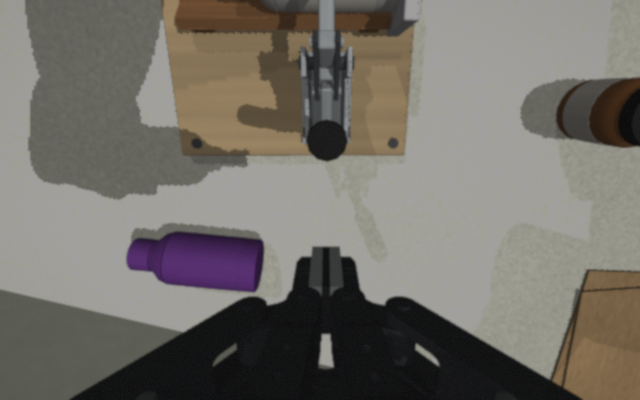

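View pics/s12.png

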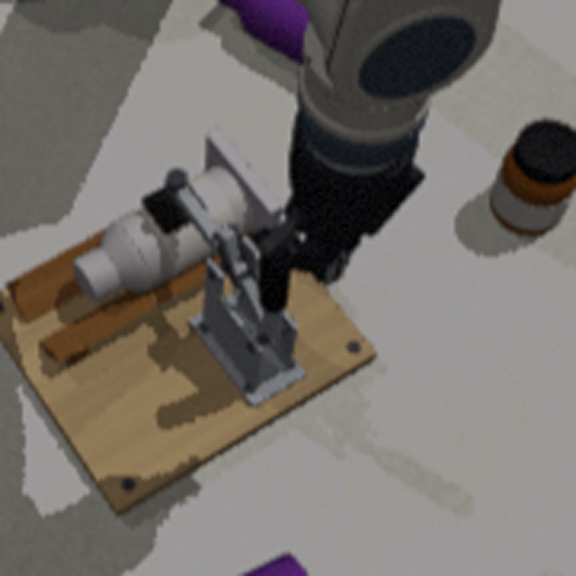

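The handle is upright and locked: its end is at wrist px (327,140), and the prediction for lean -0.07 is 144. The fingers are clear, so I'll wait here.

Emit:
{"op": "jog_arm", "data": {"rows": [0,0,0,0,0,0,0,0,0,0,0,0,0,0,0,0,0,0,0,0,0,0,0,0,0,0,0,0,0,0,0,0,0,0,0,0,0,0,0,0,0,0,0,0,0,0,0,0,0,0,0,0,0,0,0,0,0,0,0,0,0,0,0,0,0,0,0,0,0,0,0,0,0,0,0,0,0,0,0,0,0,0,0,0]}}

```text
time: 15.95
eef_pos: [653.7, 87.5, 435.8]
tcp_rot: [0.0, 0.598, 0.802, -0.0]
force: [-0.3, -0.1, 0.6]
opening: 0.003
```

Emit:
{"op": "jog_arm", "data": {"rows": [0,0,0,0,0,0,0,0,0,0,0,0,0,0,0,0,0,0,0,0,0,0,0,0,0,0,0,0,0,0,0,0,0,0,0,0,0,0,0,0,0,0,0,0,0,0,0,0,0,0,0,0,0,0,0,0,0,0,0,0,0,0,0,0,0,0,0,0,0,0,0,0,0,0,0,0,0,0,0,0,0,0,0,0]}}

```text
time: 17.45
eef_pos: [653.7, 87.5, 435.8]
tcp_rot: [0.0, 0.598, 0.802, -0.0]
force: [-0.3, -0.6, -0.2]
opening: 0.0
```

Emit:
{"op": "jog_arm", "data": {"rows": [0,0,0,0,0,0,0,0,0,0,0,0,0,0,0,0,0,0,0,0,0,0,0,0,0,0,0,0,0,-0.05,-0.01,0,0,0,0,0,-0.096,-0.01,0,0,0,0,0,-0.096,-0.01,0,0,0,0,0,-0.096,-0.01,0,0,0,0]}}

```text
time: 18.45
eef_pos: [561.8, 60.1, 446.2]
tcp_rot: [0.0, 0.598, 0.801, 0.0]
force: [0.7, 0.0, 0.9]
opening: -0.001
```

```bash
python3 - <<'E'
from h import *
p=np.load("p2.npy")
im=read_camera("wrist")[:,:,::-1]; cv2.imwrite("pics/w13.png",im)
im=read_camera("scene")[120:300,280:460,::-1]; cv2.imwrite("pics/s13.png",cv2.resize(im,None,fx=3.2,fy=3.2,interpolation=cv2.INTER_CUBIC))
delta(*goal(p,20,35,187))
E
```

```text
t 18.55 delta [-0.0007  0.0071  0.0856] [0.01 0.   0.15] F [-0.  -0.2  0.3] open -0.001
```

View pics/w13.png

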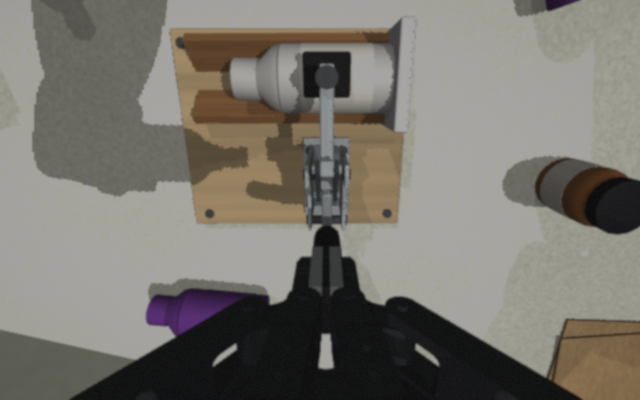

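View pics/s13.png

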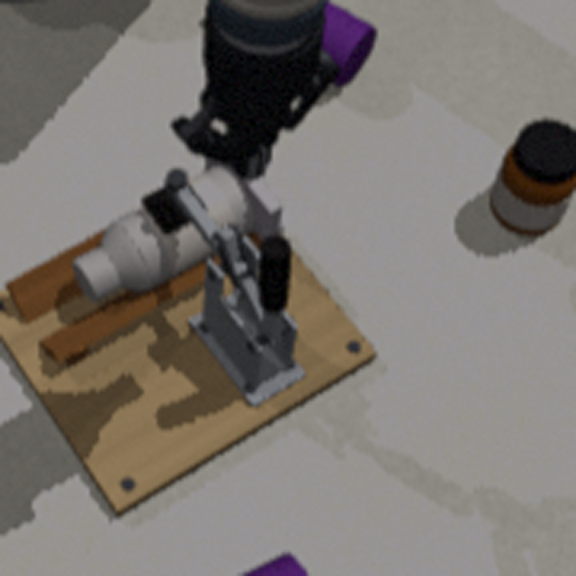

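Locked, with the foot on the bottle (wrist 326,75), the bottle against the stop and the robot clear for about 4.7 s. Next I'll open the clamp by pushing from the -x side.

Emit:
{"op": "jog_arm", "data": {"rows": [0,0,0.05,0,0,0,0,0,0,0.085,0,0,0,0,0,0.015,0.085,0,0,0,0,0,0.021,0.085,0,0,0,0,0,0.027,0.085,0,0,0,0,0,0.033,0.085,0,0,0,0,0,0.039,0.085,0,0,0,0,0,0.047,0.085,0,0,0,0,0,0.056,0.085,0,0,0,0,0,0.056,0.085,0,0,0,0]}}

```text
time: 19.8
eef_pos: [615.9, 76.3, 360.5]
tcp_rot: [-0.0, 0.598, 0.802, -0.0]
force: [-0.8, 0.2, 1.3]
opening: 0.006
```

```bash
python3 - <<'E'
from h import *
p=np.load("p2.npy")
im=read_camera("scene")[120:300,280:460,::-1]; cv2.imwrite("pics/s14.png",cv2.resize(im,None,fx=3.2,fy=3.2,interpolation=cv2.INTER_CUBIC))
delta(*goal(p,69,35,187))
E
```

```text
t 19.85 delta [-0.0009  0.0006  0.0006] [-0.01 -0.    0.15] F [-1.4 -0.7  0.1] open 0.002
```

View pics/s14.png

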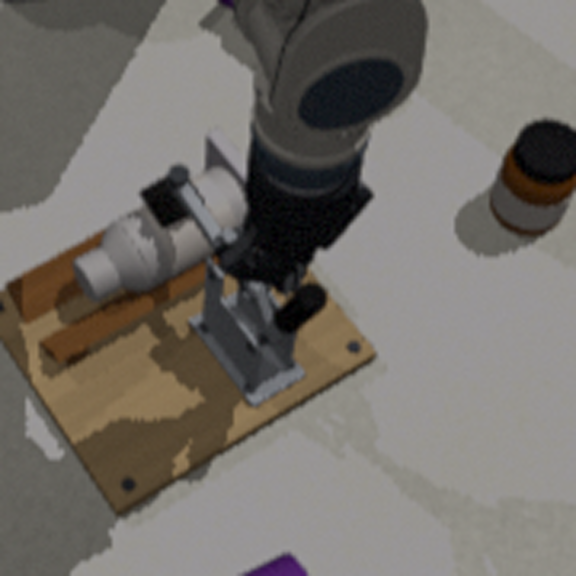

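Emit:
{"op": "jog_arm", "data": {"rows": [0,0.007,0.002,0,0,0,0,0,0.014,0.004,0,0,0,0,0,0.021,0.006,0,0,0,0,0,0.027,0.009,0,0,0,0,0,0.034,0.013,0,0,0,0,0,0.0395,0.017,0,0,0,0,0,0.045,0.021,0,0,0,0,0,0.0505,0.026,0,0,0,0,0,0.057,0.033,0,0,0,0,0,0.061,0.037,0,0,0,0,0,0.063,0.04,0,0,0,0,0,0.063,0.04,0,0,0,0]}}

```text
time: 21.35
eef_pos: [675.8, 94.1, 320.4]
tcp_rot: [-0.0, 0.598, 0.802, -0.0]
force: [-0.9, -0.1, 1.0]
opening: 0.0
```

```bash
python3 - <<'E'
from h import *
p=np.load("p2.npy")
im=read_camera("scene")[120:300,280:460,::-1]; cv2.imwrite("pics/s15.png",cv2.resize(im,None,fx=3.2,fy=3.2,interpolation=cv2.INTER_CUBIC))
delta(*goal(p,133.8,35,143))
E
```

```text
t 21.4 delta [-0.0011  0.0027  0.0047] [-0.01 -0.    0.14] F [0.2 0.2 0.6] open 0.003
```

View pics/s15.png

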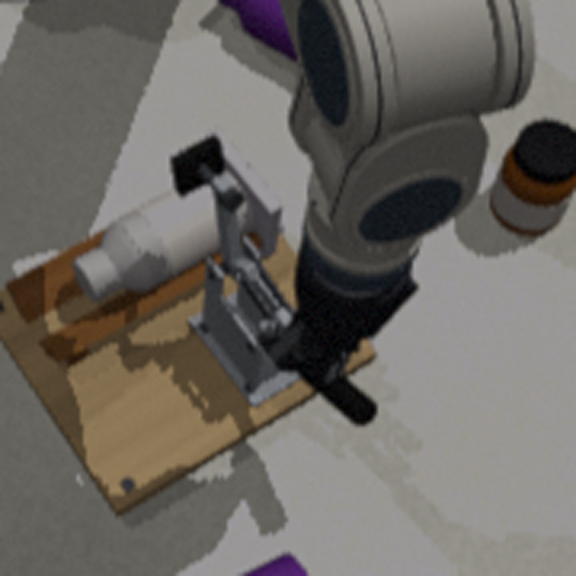

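Emit:
{"op": "jog_arm", "data": {"rows": [0,0.002,0.003,0,0,0,0,0,0.003,0.005,0,0,0,0,0,0.003,0.007,0,0,0,0,0,0.003,0.007,0,0,0,0]}}

```text
time: 21.9
eef_pos: [678.6, 94.9, 315.0]
tcp_rot: [0.001, 0.598, 0.802, 0.001]
force: [-1.8, -0.7, 7.3]
opening: -0.004
```

Force 7 N, so the handle is on its back stop. I'll lift clear and verify.

Emit:
{"op": "jog_arm", "data": {"rows": [0,0,-0.03,0,0,0,0,0,0,-0.08,0,0,0,0,0,0,-0.13,0,0,0,0,0,0.01,-0.16,0,0,0,0,0,0.01,-0.16,0,0,0,0,0,0.01,-0.16,0,0,0,0]}}

```text
time: 22.65
eef_pos: [688.2, 97.7, 472.6]
tcp_rot: [-0.001, 0.598, 0.802, -0.0]
force: [-0.2, 0.2, -0.9]
opening: -0.001
```

Emit:
{"op": "jog_arm", "data": {"rows": [-0.06,0,0,0,0,0,0,-0.12,0,0,0,0,0,0,-0.18,0,0,0,0,0,0,-0.18,-0.06,0,0,0,0,0,-0.18,-0.12,0,0,0,0,0,-0.18,-0.17,0,0,0,0,0,-0.18,-0.17,0,0,0,0,0,-0.18,-0.17,0,0,0,0,0]}}

```text
time: 23.65
eef_pos: [576.4, -123.3, 473.3]
tcp_rot: [-0.0, 0.598, 0.801, -0.0]
force: [0.5, -0.2, 0.5]
opening: 0.001
```

```bash
python3 - <<'E'
from h import *
p=np.load("p2.npy")
im=read_camera("scene")[120:300,240:420,::-1]; cv2.imwrite("pics/s16.png",cv2.resize(im,None,fx=3.2,fy=3.2,interpolation=cv2.INTER_CUBIC))
im=read_camera("wrist")[:,:,::-1]; cv2.imwrite("pics/w16.png",im)
for ph in (.8,.9,1,1.14):
  print(ph,(proj("scene",nest(p,[(63.5+130*np.sin(ph),35,92.5+130*np.cos(ph))]))[0]-[240,120])*3.2)
delta(*goal(p,133.8,35,143))
E
```

```text
0.8 [478.82466716 373.58849114]
0.9 [484.18800846 388.08791104]
1 [488.5352886  401.85146768]
1.14 [492.84206224 419.56883354]
t 23.75 delta [0.1788 0.159  0.157 ] [-0.03 -0.03  0.17] F [-0.1  0.4  0.3] open -0.0
```

View pics/s16.png

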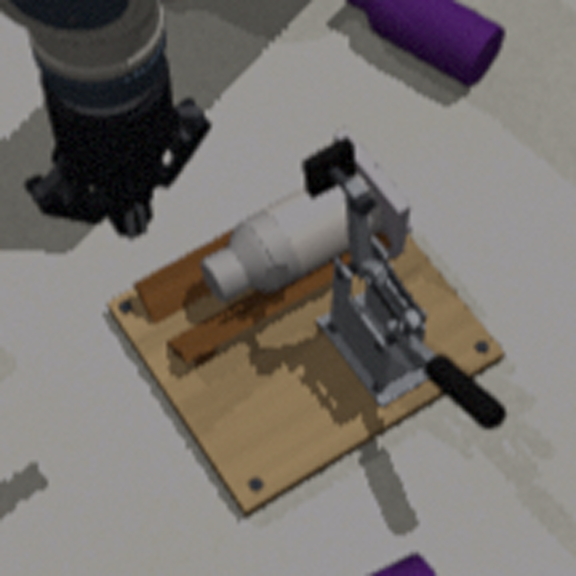

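View pics/w16.png

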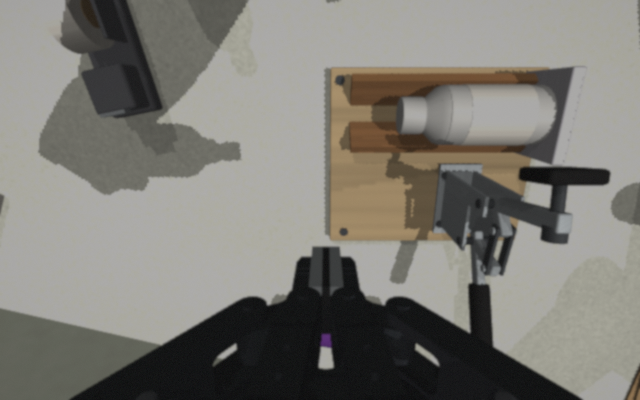

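The handle is back exactly where it started (scene crop 490,412). I'll check once that the bottle is still home.

```bash
python3 - <<'E'
from h import *
from scipy.optimize import least_squares
im=cv2.imread("pics/w16.png"); c=im[55:175,320:600]; cv2.imwrite("pics/w16c.png",cv2.resize(c,None,fx=2.8,fy=2.8,interpolation=cv2.INTER_CUBIC))
p=np.load("p2.npy"); i=camera_info("wrist")
W=np.array([(330.5,68.5),(350.5,76),(351,151)]); WX=[(-135,-140,18),(-126,-115,50),(-34,-115,50)]
q=least_squares(lambda q:(proj("wrist",nest([q[0],q[1],p[2]],WX),i)-W).ravel(),p[:2]); p=np.r_[q.x,p[2]]; print(p,q.fun.round(1))
print(least_squares(lambda g:proj("wrist",nest(p,[(g[0],g[1],58)]),i)[0]-[397.5,114],[-80,-60]).x)
E
```

```text
[5.60664989e+02 2.26637969e+01 2.86316723e-01] [-0.6 -0.9  1.6 -1.9 -1.1  3.2]
[-82.55407955 -61.67509457]
```

View pics/w16c.png

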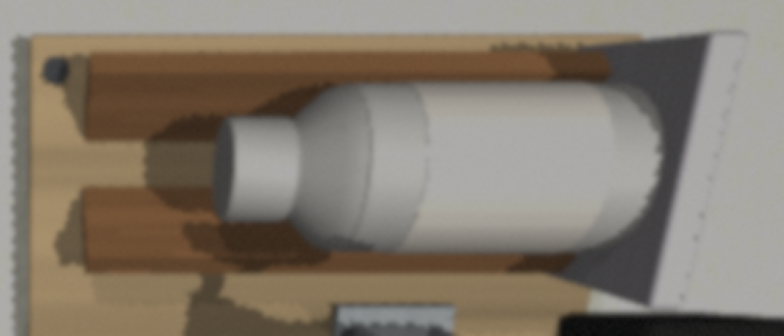

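The image puts the cap end at -61.7 mm (home is -60 mm), and my error is about 3 mm. To be sure, I'll touch the cap again at the recorded home position.

```bash
python3 - <<'E'
from h import *
p=np.load("p2.npy"); _,R=goal(p,0,0,0)
h=np.array([503.5,-69.1,223.0])
for b,z in((45,400),(45,223),(0,223)):
    t=h-b*R[:,0]; t[2]=z; delta(t,R)
E
```

```text
t 23.75 delta [ 0.0277 -0.0555  0.0731] [-0.03 -0.03  0.17] F [-0.1  0.4  0.3] open -0.0
t 23.75 delta [ 0.0276 -0.0554  0.2501] [-0.03 -0.03  0.17] F [-0.1  0.4  0.3] open -0.0
t 23.75 delta [ 0.0726 -0.0552  0.2501] [-0.03 -0.03  0.17] F [-0.1  0.4  0.3] open -0.0
```

Emit:
{"op": "jog_arm", "data": {"rows": [0.027,-0.055,0.02,0,0,0,0,0.027,-0.055,0.07,0,0,0,0,0.027,-0.055,0.13,0,0,0,0,0.027,-0.055,0.19,0,0,0,0,0.027,-0.055,0.235,0,0,0,0,0.027,-0.055,0.25,0,0,0,0,0.045,-0.055,0.25,0,0,0,0,0.057,-0.055,0.25,0,0,0,0,0.063,-0.055,0.25,0,0,0,0,0.066,-0.055,0.25,0,0,0,0,0.068,-0.055,0.25,0,0,0,0,0.068,-0.055,0.25,0,0,0,0]}}

```text
time: 25.25
eef_pos: [504.4, -73.8, 223.9]
tcp_rot: [0.0, 0.598, 0.801, 0.0]
force: [0.2, 0.7, 0.3]
opening: -0.001
```

Emit:
{"op": "jog_arm", "data": {"rows": [0.001,0,0,0,0,0,0,0.002,0,0,0,0,0,0,0.002,0,0,0,0,0,0]}}

```text
time: 25.62
eef_pos: [503.8, -71.8, 223.7]
tcp_rot: [-0.0, 0.598, 0.801, -0.0]
force: [1.4, -0.8, -0.2]
opening: -0.001
```

Emit:
{"op": "jog_arm", "data": {"rows": [0.001,0,0,0,0,0,0,0.002,0,0,0,0,0,0,0.002,0,0,0,0,0,0]}}

```text
time: 26.0
eef_pos: [503.4, -70.1, 223.8]
tcp_rot: [0.0, 0.598, 0.801, -0.0]
force: [0.7, -2.7, -0.4]
opening: 0.005
```

Emit:
{"op": "jog_arm", "data": {"rows": [0.001,0,0,0,0,0,0,0.0015,0,0,0,0,0,0,0.0015,0,0,0,0,0,0]}}

```text
time: 26.38
eef_pos: [503.4, -69.5, 224.1]
tcp_rot: [0.001, 0.598, 0.801, -0.001]
force: [1.3, -10.4, -1.8]
opening: -0.004
```

Emit:
{"op": "jog_arm", "data": {"rows": [-0.005,0,0,0,0,0,0,-0.02,0,0,0,0,0,0,-0.035,0,-0.01,0,0,0,0,-0.035,0,-0.07,0,0,0,0,-0.035,0,-0.13,0,0,0,0,-0.035,0,-0.2,0,0,0,0,-0.035,0,-0.22,0,0,0,0,-0.035,0,-0.22,0,0,0,0]}}

```text
time: 27.38
eef_pos: [512.9, -102.7, 446.6]
tcp_rot: [0.002, 0.598, 0.801, 0.001]
force: [0.7, 0.2, -0.8]
opening: -0.003
```

```bash
python3 - <<'E'
from h import *
im=read_camera("scene")[100:320,140:500,::-1]; cv2.imwrite("pics/s17.png",cv2.resize(im,None,fx=2.2,fy=2.2,interpolation=cv2.INTER_CUBIC))
s=r.sense(); print(s["time"],s["force"])
E
```

```text
27.425 [-0.75177947 -0.84142725 -1.14805768]
```

View pics/s17.png

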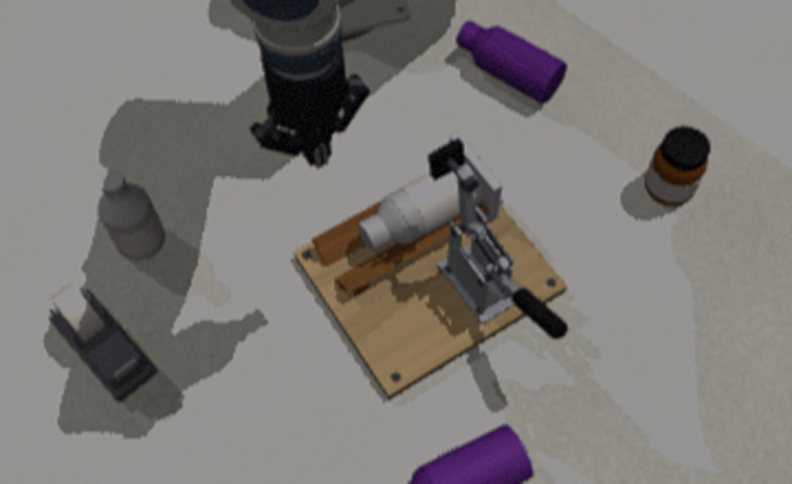

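The bottle met the stop at the same position (10 N at y -69.5). The clamp is open, the bystanders are in place and the robot is clear.

```bash
python3 -c "
from cell import r
print(r.finish_job())"
```

```text
the job is handed in; nothing more can be done
None
```

The job is handed in at about 27.4 s of the 67 s allowed; no verdict is reported. I pushed the bottle home, locked the clamp on it, left it untouched for about 4.7 s, then swung the handle fully back.

**Not as planned:** my first grip on the handle slipped off just as the foot met the bottle. I finished the locking by pushing from the +x side with closed fingers. The handle then met its locked stop at 21 N, and its end was within about 4 px of where a locked handle should be.

**Last checks:**
- **Bottle home:** it met the end stop at 16 N on the first push. The picture after opening put the cap end at −61.7 mm against −60 mm when home, but my nest pose was only good to about 3–6 mm. I touched the cap again and met the stop at the same arm position to within about 0.5 mm, at 10 N.
- **Clamp open:** the handle pressed on its back stop at 7 N, and in the picture it is back where it started.
- **Surroundings:** the last scene picture shows the amber jar, tall bottle, tape stand and both purple bottles in place by eye. The robot was clear, with about 1 N of sensor noise.
- **Not measured:** the foot's pressing force (over 4 N needed). I inferred it only from the handle being locked over centre with the foot on the bottle.

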